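# Tug-check a lamp carrier's latch and turn it over onto the measuring head

### The job

Two lamp carriers lie face up in their turn-over stands. Take the one with the round lamp by its handle bar, tug it straight outward, away from its pivot, until the latch stops it, so you know the latch holds, then let it spring back home and swing the carrier over its pivot until it lies fully down, lamp facing downward on the other side, and let go. Leave the carrier with the square lamp lying as it is.

Things in the scene. Friction and masses are not known exactly. Their poses are not given: they have to be found in the camera images.
- round_handle (a point): Middle of the handle bar of the ROUND-lamp carrier: level steel rod 10 mm thick, 75 mm above bare table, along this frame's x, 64 mm free between its side arms. Frame y points level from bar to pivot (140 mm away), z up; turned over, z points down. Gap from bar to carrier plate: 40 mm, open from above, so open the fingers only 35 to 40 mm. Tug along -y. Stand yaw within 7 degrees.
- round_pivot (a point): Middle of the pivot axis of the round-lamp carrier, 75 mm above the table, parallel to the bar, on a fixed stand (base 116 x 220 mm, green cheeks 88 mm high). The round lamp is a black disc 54 mm across with a white face on a grey 78 mm square plate. Turned over, the bar lies 140 mm beyond the pivot at the same height, on the robot's left, past the green measuring head with a black port.
- round_slide (a joint): How far the round-lamp carrier is pulled out of its cradle, m: 0 = home, 0.012 = held by the latch stop. A spring pulls it home with about 2 N at 0 and 7 N at 0.012, where the latch stops it dead.
- round_turn (a joint): Angle of the round-lamp carrier about its pivot, rad: 0 = face up (start), 1.57 = upright, 3.14 = turned over, face down on its stop. The hinge is stiff: up to 7 N at the bar moves it and it stays where it is left. The bar is round and may turn in the fingers, so they can point down all the way.
- square_turn (a joint): The same angle for the SQUARE-lamp carrier (black lamp 50 x 50 mm) in an alike stand, nearer to or farther from the robot; 0 = lying face up. To be left alone.

How it is judged:
By the outcome, as a careful person would: the job done as asked, in the order asked, and still so for the second after the job is handed in, with the robot touching nothing.
It also fails if it takes over 45 s, if anything falls off the work surface, if the arm or the gripper's body presses on something with over 40 N, if the wrist force passes 120 N, or if a joint passes its speed limit or range.

### The arm

A 6-joint arm with a two-finger parallel gripper is mounted at the origin on the work surface. World frame = base frame: x ahead of the robot, y to its left, z up, the work surface at z = 0. Lengths are in m, angles in rad, forces in N, time in s.
With the tool pointing down it reaches from about 0.3 to 0.775 m from the base axis. Payload 14.6 kg.
Tool frame: the origin (TCP) lies on the centre line of the jaws, within the pads' length; the fingertips stand 19 mm ahead of it and the grasp point (between the pads) is the TCP; y points along the fingers, z is the direction in which the jaws open and shut, and the axes are right-handed (so a half turn about y gives the same grasp; the last joint's range is limited). The gripper opens to 85 mm and grips with 20 to 120 N. Pads are 22 mm wide; open, the fingers measure 114 mm over their backs; the gripper's body (76 mm by 85 mm) begins 54 mm behind the grasp point. The pads swing forward as they close: fully open they stand 13 mm farther back than shut.
Start: joints at [-1.32, 0.3, 1.521, -0, 1.321, -0.067], TCP at [0.172, -0.522, 0.25] pointing down, gripper open.
Joint ranges: [-3.03, 3.03], [-0.79, 2.21], [0.23, 2.52], [-1.04, 4.18], [0, 3.07], [-2.55, 2.55]. Speed limits (rad/s): [2.22, 2.22, 2.57, 3.14, 3.14, 3.14].

### API

Orientations are given as [roll, pitch, yaw] about the fixed x, y, z axes, in that order (R = Rz(yaw) Ry(pitch) Rx(roll)).
In Python, from rig import r, vision, ticket gives the robot as it stands.
- The arm moves only by the tool drive_tool, never from a script. Its argument "commands" is a list of rows, each an object with "dp": the shift along the world's x, y, z in m, a list of three; "turn": the turn, a rotation vector about the world's x, y, z in rad, a list of three. In form: [{"dp": [tx, ty, tz], "turn": [wx, wy, wz]}, ...]. A call has 1 to 8 rows; each row shifts and turns the commanded pose from where the row before left it; what a row does not reach is not made up. A row lasts 1/10 s, in which the tool goes at most 50 mm and 8.59 degrees, less where a joint would pass 70% of its speed; a pose out of reach is approached as far as the arm can. A call is refused whole if a number of a shift passes 0.05 or a number of a turn 0.15, either way. A call with a gripper value outside its range is refused whole. "fingers" is the finger opening in m, from 0 to 0.0854, set as the call begins (left out, the last holds). The fingers move at their own pace and stop on an object; "squeeze" is the grip in N (left out, the last holds). Time passes only in rows, so rows that do not move let the fingers close. It gives the time, the measured TCP pose, the force and the opening at its end, in the units of the state.
- r.sense(): the state, without advancing time (a new reading comes with each control period).
- vision.read_camera(name): name is "scene" or "top" or "wrist"; returns a dict with "img" (420x560x3 uint8, blue, green, red), "intrinsics" (3x3 intrinsics, pixels), "eye" and "orientation" of the camera in the world. Camera axes: x right, y up, looking along -z (the intrinsics and any distortion apply to the point x, -y, -z); pixel columns grow to the right and rows downward; lengths in m; the calibration is good to about 2 mm. A picture is of the moment at which its call begins. There is no depth.
- ticket.finish_job(): hands the job in, once; it reports no verdict.
The state is a dict: "time_s": time; "q": joint angles; "qd": joint speeds; "joint_efforts": joint torques, N m; "ee_pos": TCP position; "orientation": TCP orientation; "contact_force": force on the tool from outside, world axes, zero at the start; "ft_torque": the same for the moment, N m; "finger_gap": finger opening in m.
Only numpy, scipy, OpenCV 4.12 (cv2) and the standard library are available. Lean on these libraries where they do the work, as an engineer would, in place of code of your own. Each camera call takes 0.05 s, during which the arm holds its last target.

## Working session

There is one attempt and no reset: what is moved stays moved. The work goes in short steps, Python scripts to look and compute and a tool call to move; the robot and the scene stay as the last step left them, time stands still between calls to the robot, and variables do not carry over. Pictures are saved under pics/ and viewed, and the job is handed in when it is done.

Besides the shell and the picture viewer there is one more tool, called after "Request:" as name(argument=value, ...), one argument or row to a line, values as JSON. drive_tool: Moves the arm, as the interface text tells. Its arguments: {"type":"object","properties":{"commands":{"type":"array","items":{"type":"object","properties":{"dp":{"type":"array","items":{"type":"number"}},"turn":{"type":"array","items":{"type":"number"}}}}},"fingers":{"type":"number"},"squeeze":{"type":"number"}},"required":["commands"]}

```bash
mkdir -p pics; ls
python3 - <<'E'
from rig import r, vision, ticket
import cv2
s=r.sense(); print(s)
for n in("scene","top"):
    c=vision.read_camera(n); cv2.imwrite(f"pics/{n}0.png",c["img"]); print(n,{k:v for k,v in c.items() if k!="img"})
E
```

```text
pics
{'time_s': 0.0, 'q': array([-1.31962790e+00,  3.00461254e-01,  1.52164660e+00, -2.62664957e-05,
        1.32070986e+00, -6.65700613e-02]), 'qd': array([ 1.06841329e-03, -4.39801325e-04, -1.02643936e-03, -6.72126824e-04,
       -1.82596965e-04,  6.68771013e-05]), 'joint_efforts': array([ 4.62301730e-03, -5.43481493e+01, -3.61782002e+01,  1.25058718e-04,
        4.14727794e-03,  5.84129225e-06]), 'ee_pos': array([ 0.17177838, -0.52223515,  0.24969899]), 'orientation': array([-1.57202037e+00,  5.61073543e-05, -2.82384768e+00]), 'contact_force': array([-0.25169145,  0.16990177,  0.25341035]), 'ft_torque': array([ 0.02234861, -0.01728009, -0.02451726]), 'finger_gap': 0.08549787945351991}
scene {'intrinsics': array([[402.90974578,   0.        , 284.81671757],
       [  0.        , 402.90974578, 208.30868194],
       [  0.        ,   0.        ,   1.        ]]), 'eye': array([ 1.01466273, -0.11576412,  0.55049554]), 'orientation': array([ 0.82669432, -0.00268547,  1.43296243])}
top {'intrinsics': array([[402.06525431,   0.        , 277.86106258],
       [  0.        , 402.06525431, 207.69923023],
       [  0.        ,   0.        ,   1.        ]]), 'eye': array([ 0.44023907, -0.0457683 ,  0.75996418]), 'orientation': array([ 0.15776484, -0.04210939, -1.57964053])}
```

View pics/scene0.png

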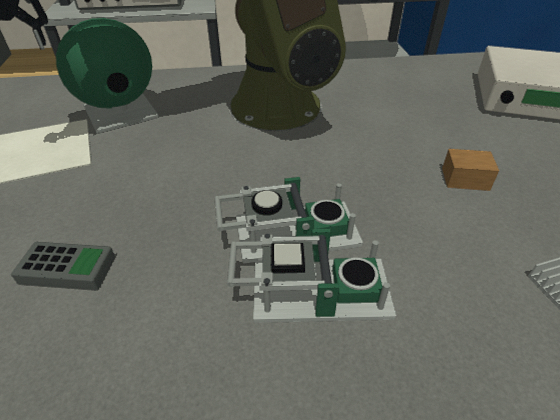

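View pics/top0.png

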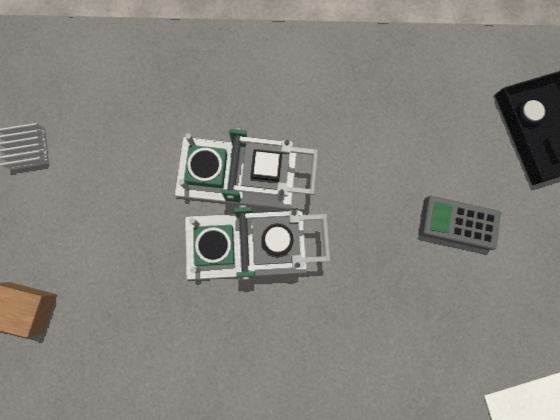

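The round carrier is the one nearer the robot. In the top view its bar is at about (327,238) and its disc at (278,239). The square carrier is beyond it. I'll zoom in next.

Run:
```python
import cv2
a=cv2.imread("pics/top0.png")[190:290,170:340]; cv2.imwrite("pics/topz.png",cv2.resize(a,(765,450),interpolation=cv2.INTER_CUBIC))
a=cv2.imread("pics/scene0.png")[165:325,205:405]; cv2.imwrite("pics/scz.png",cv2.resize(a,(750,600),interpolation=cv2.INTER_CUBIC))
```

```text
(no output)
```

View pics/topz.png

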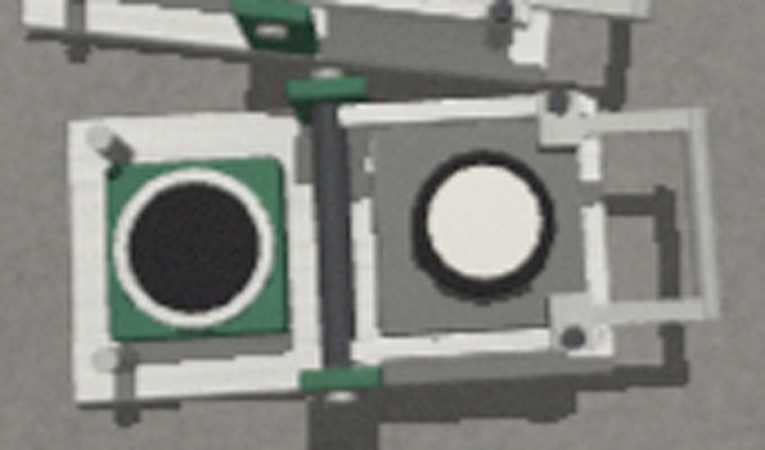

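View pics/scz.png

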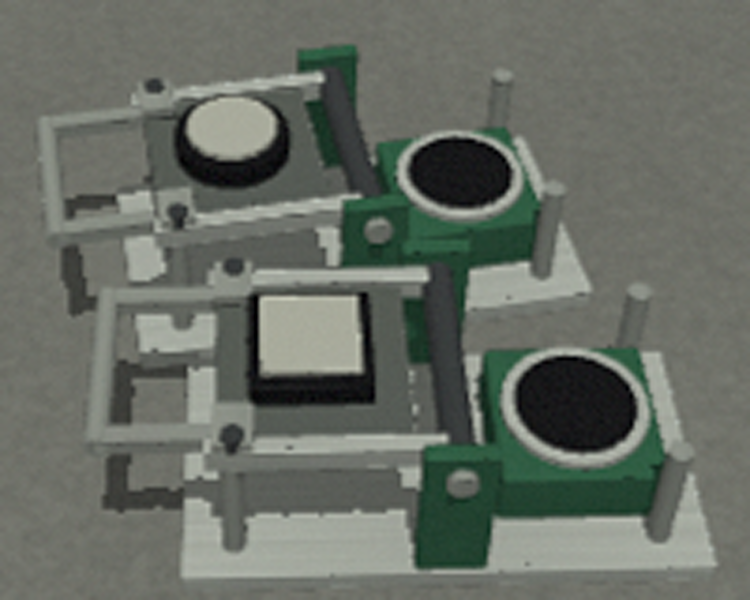

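```bash
cat > h.py <<'E'
import numpy as np
from scipy.spatial.transform import Rotation as R
def ray(c,u,v):
    K=c["intrinsics"]; d=np.array([(u-K[0,2])/K[0,0],-(v-K[1,2])/K[1,1],-1.])
    return np.array(c["eye"]),R.from_euler("xyz",c["orientation"]).as_matrix()@d
def at(c,u,v,z):
    e,d=ray(c,u,v); return e+d*(z-e[2])/d[2]
def tri(c1,p1,c2,p2):
    a,d=ray(c1,*p1);b,e=ray(c2,*p2); t=np.linalg.lstsq(np.c_[d,-e],b-a,rcond=None)[0]
    P,Q=a+t[0]*d,b+t[1]*e; return (P+Q)/2,np.linalg.norm(P-Q)
def proj(c,P):
    p=R.from_euler("xyz",c["orientation"]).as_matrix().T@(np.array(P)-c["eye"]); K=c["intrinsics"]
    return K[0,2]-K[0,0]*p[0]/p[2],K[1,2]+K[1,1]*p[1]/p[2]
E
python3 - <<'E'
from rig import vision
from h import *
t=vision.read_camera("top"); s=vision.read_camera("scene")
T=lambda u,v:((u+.5)/4.5-.5+170,(v+.5)/4.5-.5+190)
S=lambda u,v:((u+.5)/3.75-.5+205,(v+.5)/3.75-.5+165)
pts={"barfar":((701,112),(46,118)),"barnear":None}
for n,p in dict(b_far=(700,114),b_near=(710,310),b_mid=(705,212),piv_far=(325,72),piv_near=(341,397),piv_mid=(333,235),c_far=(328,82),c_near=(341,374)).items():
    print(n,at(t,*T(*p),.075).round(4))
for n,p in dict(b_A=(57,233),b_B=(45,122),b_mid=(51,178)).items():
    print(n,at(s,*S(*p),.075).round(4))
print(tri(t,T(705,212),s,S(51,178)))
print(tri(t,T(325,72),s,S(378,230)))
E
```

```text
b_far [ 0.5362 -0.1574  0.075 ]
b_near [ 0.4614 -0.1592  0.075 ]
b_mid [ 0.4984 -0.1583  0.075 ]
piv_far [ 0.5528 -0.0135  0.075 ]
piv_near [ 0.4303 -0.0201  0.075 ]
piv_mid [ 0.4905 -0.0169  0.075 ]
c_far [ 0.5489 -0.0147  0.075 ]
c_near [ 0.4387 -0.0201  0.075 ]
b_A [ 0.5335 -0.1566  0.075 ]
b_B [ 0.4575 -0.1608  0.075 ]
b_mid [ 0.4974 -0.1586  0.075 ]
(array([ 0.49836493, -0.15832767,  0.07587553]), np.float64(0.000360239081878309))
(array([ 0.55239658, -0.01471999,  0.07652913]), np.float64(0.0022174074549290313))
```

Measured in world coordinates: bar middle (0.498, -0.158), triangulated height 0.076 against 0.075 given. Pivot middle (0.491, -0.017), so bar to pivot is 0.1415 against 0.140. Stand yaw is about +3°. These agree with the given sizes, so I'll start the approach.

Request:
drive_tool(
  commands=[
    {"dp":[0.03,0.034,0],"turn":[0,0,-0.033]},
    {"dp":[0.03,0.034,0],"turn":[0,0,-0.033]},
    {"dp":[0.03,0.034,0],"turn":[0,0,-0.033]},
    {"dp":[0.03,0.034,0],"turn":[0,0,-0.033]},
    {"dp":[0.03,0.034,0],"turn":[0,0,-0.033]},
    {"dp":[0.03,0.034,0],"turn":[0,0,-0.033]},
    {"dp":[0.03,0.034,0],"turn":[0,0,-0.033]},
    {"dp":[0.03,0.034,0],"turn":[0,0,-0.035]},
  ],
  fingers=0.038,
  squeeze=40,
)

```text
time_s: 1.0
ee_pos: [0.4128, -0.2488, 0.2504]
orientation: [-1.571, 0.0, -3.091]
contact_force: [1.1, -0.2, 0.5]
finger_gap: 0.0381
```

Request:
drive_tool(
  commands=[
    {"dp":[0.03,0.03,-0.02],"turn":[0,0,0]},
    {"dp":[0.03,0.032,-0.02],"turn":[0,0,0]},
    {"dp":[0.026,0.03,-0.02],"turn":[0,0,0]},
    {"dp":[0,0,-0.03],"turn":[0,0,0]},
    {"dp":[0,0,0],"turn":[0,0,0]},
    {"dp":[0,0,0],"turn":[0,0,0]},
  ],
)

```text
time_s: 1.6
ee_pos: [0.4977, -0.1587, 0.1608]
orientation: [-1.571, -0.001, -3.09]
contact_force: [0.1, -0.3, 0.6]
finger_gap: 0.0379
```

Run:
```python
from rig import r, vision
from h import *
import cv2
s=r.sense(); print({k:np.round(s[k],4) for k in("time_s","q","ee_pos","orientation","contact_force","finger_gap")})
c=vision.read_camera("wrist"); im=c["img"].copy()
for P in((.498,-.1583,.075),(.491,-.017,.075)):
    u,v=proj(c,P); print(u,v); cv2.circle(im,(int(u),int(v)),3,(0,0,255),-1)
cv2.imwrite("pics/w1.png",im)
c=vision.read_camera("top");cv2.imwrite("pics/t1.png",c["img"])
```

```text
{'time_s': np.float64(1.6), 'q': array([-3.7890e-01,  3.3280e-01,  1.6986e+00, -1.0000e-04,  1.1108e+00,
        1.1405e+00]), 'ee_pos': array([ 0.4977, -0.1587,  0.1608]), 'orientation': array([-1.5710e+00, -6.0000e-04, -3.0901e+00]), 'contact_force': array([ 0.0835, -0.283 ,  0.6332]), 'finger_gap': np.float64(0.0379)}
271.4663274538229 219.07458200879887
65.0304748383196 218.61258038378182
```

View pics/w1.png

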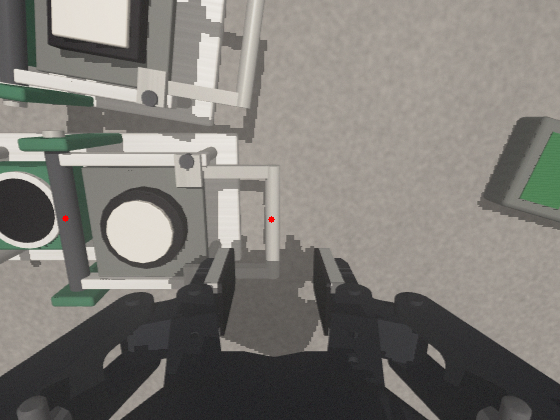

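The wrist view shows the projected bar middle (271,219) on the rod and the pivot mark on its axle. The fingers will straddle the bar, so I'll descend and close.

Request:
drive_tool(
  commands=[
    {"dp":[0,0,-0.03],"turn":[0,0,0]},
    {"dp":[0,0,-0.025],"turn":[0,0,0]},
    {"dp":[0,0,-0.02],"turn":[0,0,0]},
    {"dp":[0,0,-0.01],"turn":[0,0,0]},
    {"dp":[0,0,0],"turn":[0,0,0]},
    {"dp":[0,0,0],"turn":[0,0,0]},
  ],
)

```text
time_s: 2.3
ee_pos: [0.4984, -0.1589, 0.0766]
orientation: [-1.57, 0.002, -3.09]
contact_force: [-0.4, 0.6, 0.3]
finger_gap: 0.038
```

Request:
drive_tool(
  commands=[
    {"dp":[0,0,0],"turn":[0,0,0]},
    {"dp":[0,0,0],"turn":[0,0,0]},
    {"dp":[0,0,0],"turn":[0,0,0]},
    {"dp":[0,0,0],"turn":[0,0,0]},
    {"dp":[0,0,0],"turn":[0,0,0]},
    {"dp":[0,0,0],"turn":[0,0,0]},
  ],
  fingers=0.0,
  squeeze=40,
)

```text
time_s: 2.9
ee_pos: [0.4983, -0.1585, 0.0761]
orientation: [-1.57, 0.001, -3.09]
contact_force: [0.3, 2.0, 6.3]
finger_gap: 0.0085
```

Gripped, with gap 8.5 mm on the 10 mm rod. Next is the tug, done gradually.

Request:
drive_tool(
  commands=[
    {"dp":[0.0002,-0.004,0],"turn":[0,0,0]},
    {"dp":[0.0001,-0.002,0],"turn":[0,0,0]},
    {"dp":[0.0001,-0.002,0],"turn":[0,0,0]},
    {"dp":[0,0,0],"turn":[0,0,0]},
    {"dp":[0,0,0],"turn":[0,0,0]},
  ],
)

```text
time_s: 3.4
ee_pos: [0.4987, -0.1662, 0.076]
orientation: [-1.571, 0.001, -3.09]
contact_force: [-0.6, 4.8, 7.4]
finger_gap: 0.0085
```

Request:
drive_tool(
  commands=[
    {"dp":[0.0001,-0.002,0],"turn":[0,0,0]},
    {"dp":[0.0001,-0.001,0],"turn":[0,0,0]},
    {"dp":[0,0,0],"turn":[0,0,0]},
    {"dp":[0,0,0],"turn":[0,0,0]},
  ],
)

```text
time_s: 3.8
ee_pos: [0.4988, -0.169, 0.076]
orientation: [-1.571, 0.001, -3.09]
contact_force: [-0.6, 6.3, 6.5]
finger_gap: 0.0085
```

Request:
drive_tool(
  commands=[
    {"dp":[0,-0.001,0],"turn":[0,0,0]},
    {"dp":[0,0,0],"turn":[0,0,0]},
    {"dp":[0,0,0],"turn":[0,0,0]},
  ],
)

```text
time_s: 4.1
ee_pos: [0.4988, -0.1698, 0.076]
orientation: [-1.572, 0.001, -3.09]
contact_force: [-0.6, 8.3, 6.5]
finger_gap: 0.0083
```

Request:
drive_tool(
  commands=[
    {"dp":[0,-0.001,0],"turn":[0,0,0]},
    {"dp":[0,0,0],"turn":[0,0,0]},
    {"dp":[0,0,0],"turn":[0,0,0]},
  ],
)

```text
time_s: 4.4
ee_pos: [0.4988, -0.1699, 0.0759]
orientation: [-1.573, 0.001, -3.089]
contact_force: [-0.3, 15.3, 9.6]
finger_gap: 0.0083
```

Request:
drive_tool(
  commands=[
    {"dp":[0,-0.001,0],"turn":[0,0,0]},
    {"dp":[0,0,0],"turn":[0,0,0]},
    {"dp":[0,0,0],"turn":[0,0,0]},
  ],
)

```text
time_s: 4.7
ee_pos: [0.4988, -0.1701, 0.0758]
orientation: [-1.574, 0.0, -3.089]
contact_force: [0.2, 22.6, 10.7]
finger_gap: 0.0085
```

The force jumped from about 7 N to 22 N with almost no motion, so the latch stop is reached and holding. Returning home.

Request:
drive_tool(
  commands=[
    {"dp":[-0.0001,0.004,0],"turn":[0,0,0]},
    {"dp":[-0.0002,0.004,0],"turn":[0,0,0]},
    {"dp":[-0.0001,0.003,0],"turn":[0,0,0]},
    {"dp":[-0.0001,0.003,0],"turn":[0,0,0]},
    {"dp":[0,0,0],"turn":[0,0,0]},
    {"dp":[0,0,0],"turn":[0,0,0]},
  ],
)

```text
time_s: 5.3
ee_pos: [0.4983, -0.1583, 0.076]
orientation: [-1.571, 0.001, -3.09]
contact_force: [-1.1, 3.0, 6.0]
finger_gap: 0.0087
```

Request:
drive_tool(
  commands=[
    {"dp":[0,0.0005,0],"turn":[0,0,0]},
    {"dp":[0,0,0],"turn":[0,0,0]},
    {"dp":[0,0,0],"turn":[0,0,0]},
  ],
)

```text
time_s: 5.6
ee_pos: [0.4983, -0.1579, 0.076]
orientation: [-1.571, 0.001, -3.09]
contact_force: [-1.4, 3.4, 5.9]
finger_gap: 0.0085
```

Request:
drive_tool(
  commands=[
    {"dp":[0,0.0005,0],"turn":[0,0,0]},
    {"dp":[0,0,0],"turn":[0,0,0]},
    {"dp":[0,0,0],"turn":[0,0,0]},
  ],
)

```text
time_s: 5.9
ee_pos: [0.4983, -0.1576, 0.076]
orientation: [-1.57, 0.001, -3.09]
contact_force: [-1.6, -0.1, 5.7]
finger_gap: 0.0088
```

It is home: the force falls to zero and then turns at y = -0.1577, 12 mm from the stop. Now I'll swing it along the 140 mm arc, starting with a short stretch to check forces.

Request:
drive_tool(
  commands=[
    {"dp":[0,0.0007,0.0137],"turn":[0,0,0]},
    {"dp":[-0.0001,0.002,0.0136],"turn":[0,0,0]},
    {"dp":[-0.0002,0.0033,0.0133],"turn":[0,0,0]},
    {"dp":[-0.0002,0.0046,0.0129],"turn":[0,0,0]},
    {"dp":[0,0,0],"turn":[0,0,0]},
  ],
)

```text
time_s: 6.4
ee_pos: [0.4978, -0.1473, 0.1305]
orientation: [-1.569, 0.002, -3.089]
contact_force: [-2.1, -7.7, 4.0]
finger_gap: 0.0086
```

Run:
```python
from rig import r, vision
import cv2
print(r.sense()["ee_pos"],r.sense()["contact_force"])
c=vision.read_camera("scene"); cv2.imwrite("pics/s2.png",cv2.resize(c["img"][120:330,180:460],(800,600)))
```

```text
[ 0.49778622 -0.1472705   0.13045476] [-2.11116102 -7.66025661  4.04223689]
```

View pics/s2.png

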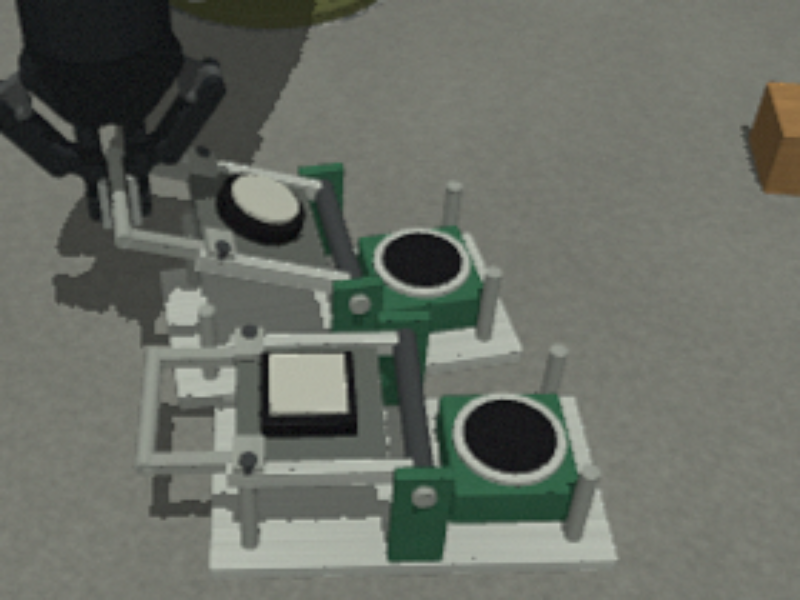

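The carrier is lifting with the bar gripped and forces are small, about 8 N radially inward. I'll continue with a slight outward correction.

Request:
drive_tool(
  commands=[
    {"dp":[-0.0003,0.0055,0.0126],"turn":[0,0,0]},
    {"dp":[-0.0004,0.0071,0.0118],"turn":[0,0,0]},
    {"dp":[-0.0004,0.0082,0.011],"turn":[0,0,0]},
    {"dp":[-0.0005,0.0092,0.0102],"turn":[0,0,0]},
  ],
)

```text
time_s: 6.85
ee_pos: [0.4964, -0.1188, 0.1759]
orientation: [-1.566, 0.002, -3.09]
contact_force: [-1.5, -17.7, 7.9]
finger_gap: 0.0083
```

Request:
drive_tool(
  commands=[
    {"dp":[-0.0005,0.0102,0.0092],"turn":[0,0,0]},
    {"dp":[-0.0006,0.011,0.0082],"turn":[0,0,0]},
    {"dp":[-0.0006,0.0118,0.0071],"turn":[0,0,0]},
    {"dp":[-0.0006,0.0124,0.0059],"turn":[0,0,0]},
  ],
)

```text
time_s: 7.25
ee_pos: [0.4944, -0.0734, 0.2076]
orientation: [-1.566, 0.004, -3.091]
contact_force: [-6.2, -17.7, 21.8]
finger_gap: 0.0083
```

Request:
drive_tool(
  commands=[
    {"dp":[0,-0.0006,0.0014],"turn":[0,0,0]},
    {"dp":[0,0,0],"turn":[0,0,0]},
  ],
)

```text
time_s: 7.45
ee_pos: [0.4942, -0.0727, 0.2081]
orientation: [-1.569, 0.003, -3.09]
contact_force: [-4.1, -5.3, 16.7]
finger_gap: 0.0083
```

Run:
```python
from rig import r, vision
import cv2
s=r.sense();print(s["ee_pos"],s["contact_force"],s["ft_torque"])
c=vision.read_camera("scene"); cv2.imwrite("pics/s3.png",cv2.resize(c["img"][60:270,180:460],(800,600)))
c=vision.read_camera("wrist"); cv2.imwrite("pics/w3.png",c["img"])
```

```text
[ 0.49423196 -0.07270014  0.20813361] [-4.1193451  -5.331629   16.72428885] [-1.04024418  0.58537212  0.00920504]
```

View pics/s3.png

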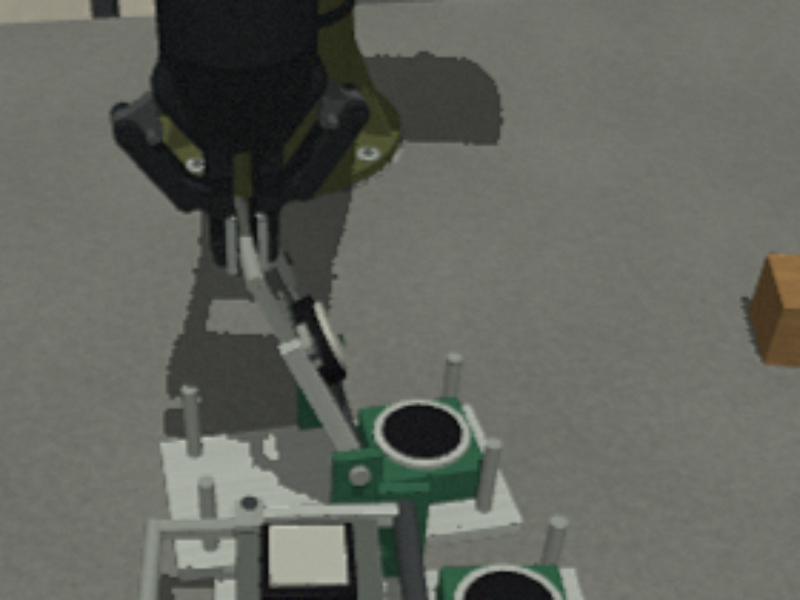

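View pics/w3.png

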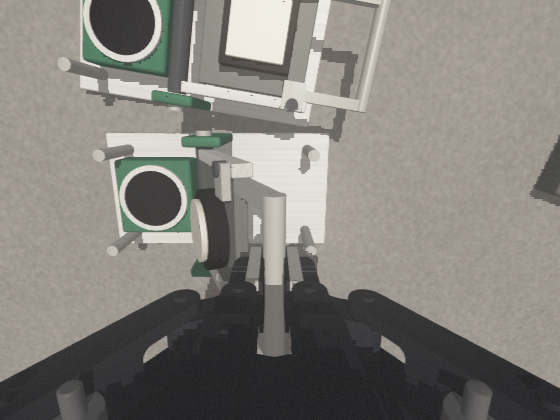

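Run:
```python
from rig import r, vision
from h import *
s=r.sense(); p=s["ee_pos"]; c=vision.read_camera("wrist")
print(c["intrinsics"][0,0],c["eye"],p)
for dz in(-.01,0,.01,.02):
  for dx in(-.032,.032):
    print(dz,dx,np.round([proj(c,p+[dx,dx*.052,dz+a]) for a in(0,)],1))
  a=proj(c,p+[0.02,-.005,dz]);b=proj(c,p+[0.02,.005,dz]);print("w",a[0]-b[0])
import cv2
im=c["img"]; cv2.imwrite("pics/w3z.png",cv2.resize(im[170:370,210:340],(520,800)[0:2] if 0 else (390,600),interpolation=cv2.INTER_CUBIC))
print(im[215,255:300].mean(1).round())
```

```text
318.7847838165917 [ 0.56017484 -0.07002056  0.33111351] [ 0.4942454  -0.07284356  0.20805789]
-0.01 -0.032 [[271.5 330.3]]
-0.01 0.032 [[271.3 202. ]]
w 22.65668075737142
0 -0.032 [[271.4 344.3]]
0 0.032 [[271.2 208.2]]
w 24.325085825093367
0.01 -0.032 [[271.3 360.3]]
0.01 0.032 [[271.  215.4]]
w 26.25874154085119
0.02 -0.032 [[271.2 378.7]]
0.02 0.032 [[270.9 223.9]]
w 28.526366692112276
[221. 220. 169. 138. 139. 140. 138. 133. 143. 155. 163. 174. 175. 182.
 183. 186. 192. 194. 192. 196. 196. 196. 193. 193. 188. 186. 181. 174.
 167. 158. 147. 212. 222. 221. 223. 222. 222. 223. 223. 222. 223. 221.
 222. 223. 223.]
```

View pics/w3z.png

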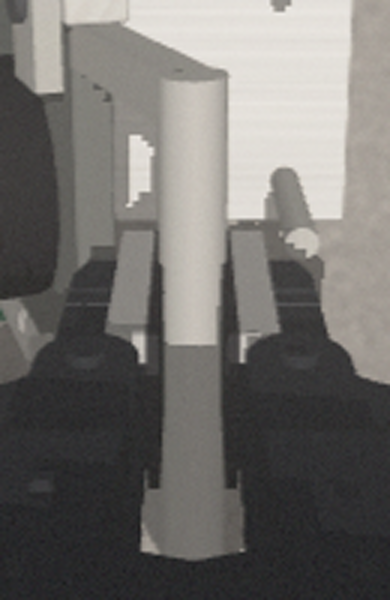

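The wrist view shows the bar now about 4–8 mm below the TCP. It has rolled down the pads as it turned, which explains the growing radial force. The hinge stays where it is left, so I'll loosen a little with the bar still caged, re-centre, and grip again.

Request:
drive_tool(
  commands=[
    {"dp":[0,0,0],"turn":[0,0,0]},
    {"dp":[0,0,0],"turn":[0,0,0]},
    {"dp":[0,0,0],"turn":[0,0,0]},
  ],
  fingers=0.018,
)

```text
time_s: 7.9
ee_pos: [0.4934, -0.072, 0.2058]
orientation: [-1.571, -0.001, -3.09]
contact_force: [1.0, 0.5, 0.3]
finger_gap: 0.0179
```

Run:
```python
from rig import r, vision
from h import *
import cv2
s=r.sense(); p=s["ee_pos"]; c=vision.read_camera("wrist"); im=c["img"]
print(p,s["contact_force"],s["finger_gap"],c["eye"])
for dz in(-.01,-.005,0):
  a=proj(c,p+[0.02,-.005,dz]);b=proj(c,p+[0.02,.005,dz]);print(dz,"w",a[0],b[0],a[1], proj(c,p+[.042,.002,dz]))
cv2.imwrite("pics/w4.png",cv2.resize(im[170:370,210:340],(390,600),interpolation=cv2.INTER_CUBIC))
c=vision.read_camera("scene"); im=c["img"]
for dz in(0,-.004,-.008):print("sc",dz,proj(c,p+[.037,.002,dz]))
cv2.imwrite("pics/s4.png",cv2.resize(im[110:210,220:320],(600,600),interpolation=cv2.INTER_CUBIC))
```

```text
[ 0.49337856 -0.07195236  0.20581007] [0.95017461 0.51327916 0.26480988] 0.01790106165121706 [ 0.5598376  -0.06940725  0.32862677]
-0.01 w 285.07607200620254 262.4101878552985 229.14867510433334 (np.float64(271.75099883165865), np.float64(179.1056517909608))
-0.005 w 285.48701689072783 262.0167659472381 233.05934478162285 (np.float64(271.68644225630334), np.float64(181.34095372467996))
0 w 285.9281852474735 261.5943761809704 237.25762971050818 (np.float64(271.6169078247671), np.float64(183.74861628139746))
sc 0 (np.float64(269.7573857895844), np.float64(156.74996777567722))
sc -0.004 (np.float64(269.8188196759953), np.float64(158.98246011761367))
sc -0.008 (np.float64(269.8796953951655), np.float64(161.1946687991288))
```

View pics/w4.png

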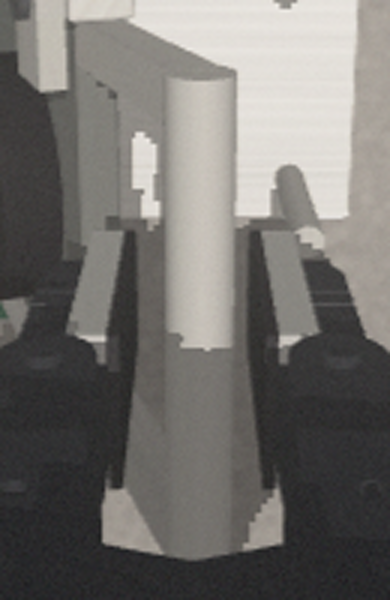

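View pics/s4.png

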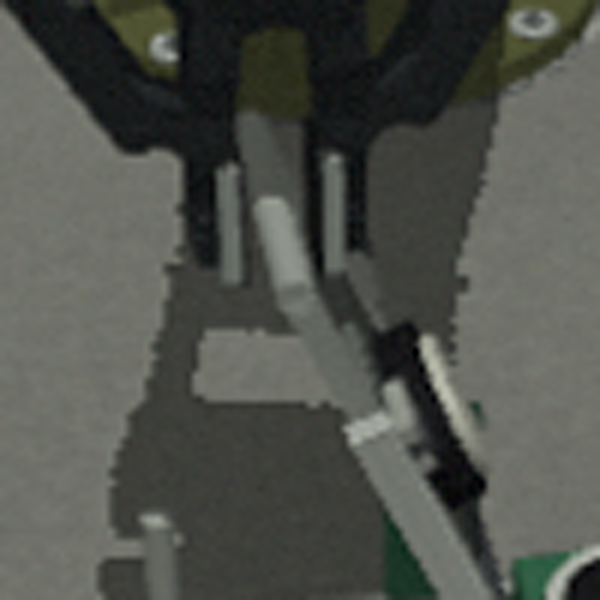

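The bar sits about 1 mm toward -y and 2–5 mm below the TCP. I'll re-centre there and grip again.

Request:
drive_tool(
  commands=[
    {"dp":[0,-0.001,-0.005],"turn":[0,0,0]},
    {"dp":[0,0,0],"turn":[0,0,0]},
    {"dp":[0,0,0],"turn":[0,0,0]},
  ],
)

```text
time_s: 8.3
ee_pos: [0.4934, -0.073, 0.2009]
orientation: [-1.571, -0.001, -3.09]
contact_force: [-0.2, -0.1, 0.9]
finger_gap: 0.0181
```

Request:
drive_tool(
  commands=[
    {"dp":[0,0,0],"turn":[0,0,0]},
    {"dp":[0,0,0],"turn":[0,0,0]},
    {"dp":[0,0,0],"turn":[0,0,0]},
    {"dp":[0,0,0],"turn":[0,0,0]},
  ],
  fingers=0.0,
  squeeze=30,
)

```text
time_s: 8.7
ee_pos: [0.4935, -0.073, 0.2012]
orientation: [-1.571, -0.0, -3.09]
contact_force: [0.4, 0.6, -0.7]
finger_gap: 0.009
```

Request:
drive_tool(
  commands=[
    {"dp":[-0.0007,0.013,0.0051],"turn":[0,0,0]},
    {"dp":[-0.0007,0.0137,0.0039],"turn":[0,0,0]},
    {"dp":[-0.0007,0.0138,0.0024],"turn":[0,0,0]},
    {"dp":[-0.0007,0.0139,0.0011],"turn":[0,0,0]},
    {"dp":[0,0,0],"turn":[0,0,0]},
  ],
)

```text
time_s: 9.2
ee_pos: [0.4908, -0.0172, 0.2142]
orientation: [-1.571, 0.001, -3.088]
contact_force: [-0.7, 2.4, 4.4]
finger_gap: 0.0089
```

Request:
drive_tool(
  commands=[
    {"dp":[-0.0007,0.0139,-0.0003],"turn":[0,0,0]},
    {"dp":[-0.0007,0.014,-0.0017],"turn":[0,0,0]},
    {"dp":[-0.0007,0.0135,-0.0031],"turn":[0,0,0]},
    {"dp":[-0.0007,0.0131,-0.0044],"turn":[0,0,0]},
    {"dp":[0,0,0],"turn":[0,0,0]},
  ],
)

```text
time_s: 9.7
ee_pos: [0.488, 0.0375, 0.2038]
orientation: [-1.572, 0.0, -3.088]
contact_force: [1.8, 4.1, 1.9]
finger_gap: 0.0086
```

Request:
drive_tool(
  commands=[
    {"dp":[-0.0006,0.0125,-0.006],"turn":[0,0,0]},
    {"dp":[-0.0006,0.012,-0.0074],"turn":[0,0,0]},
    {"dp":[-0.0006,0.011,-0.0084],"turn":[0,0,0]},
    {"dp":[-0.0005,0.0101,-0.0095],"turn":[0,0,0]},
    {"dp":[0,0,0],"turn":[0,0,0]},
  ],
)

```text
time_s: 10.2
ee_pos: [0.4855, 0.083, 0.1714]
orientation: [-1.572, -0.001, -3.089]
contact_force: [5.2, 2.4, -2.5]
finger_gap: 0.0086
```

Request:
drive_tool(
  commands=[
    {"dp":[0,0.0091,-0.0106],"turn":[0,0,0]},
    {"dp":[-0.0002,0.0081,-0.0116],"turn":[0,0,0]},
    {"dp":[-0.0002,0.0068,-0.0122],"turn":[0,0,0]},
    {"dp":[-0.0002,0.0055,-0.0128],"turn":[0,0,0]},
    {"dp":[0,0,0],"turn":[0,0,0]},
  ],
)

```text
time_s: 10.7
ee_pos: [0.4843, 0.1123, 0.1234]
orientation: [-1.572, -0.002, -3.089]
contact_force: [-1.1, 7.1, -1.6]
finger_gap: 0.0084
```

Request:
drive_tool(
  commands=[
    {"dp":[-0.0002,0.005,-0.0133],"turn":[0,0,0]},
    {"dp":[-0.0002,0.0032,-0.0138],"turn":[0,0,0]},
    {"dp":[-0.0001,0.0015,-0.0135],"turn":[0,0,0]},
    {"dp":[0,0.0003,-0.005],"turn":[0,0,0]},
    {"dp":[0,0,0],"turn":[0,0,0]},
  ],
)

```text
time_s: 11.2
ee_pos: [0.484, 0.1216, 0.0781]
orientation: [-1.572, -0.002, -3.09]
contact_force: [-0.1, 7.5, -2.9]
finger_gap: 0.0091
```

Request:
drive_tool(
  commands=[
    {"dp":[0,0,-0.002],"turn":[0,0,0]},
    {"dp":[0,0,-0.001],"turn":[0,0,0]},
    {"dp":[0,0,0],"turn":[0,0,0]},
    {"dp":[0,0,0],"turn":[0,0,0]},
  ],
)

```text
time_s: 11.6
ee_pos: [0.4841, 0.1217, 0.0759]
orientation: [-1.572, -0.001, -3.09]
contact_force: [-2.8, 8.4, 1.7]
finger_gap: 0.0088
```

Request:
drive_tool(
  commands=[
    {"dp":[0,0,-0.001],"turn":[0,0,0]},
    {"dp":[0,0,0],"turn":[0,0,0]},
    {"dp":[0,0,0],"turn":[0,0,0]},
  ],
)

```text
time_s: 11.9
ee_pos: [0.4841, 0.1217, 0.075]
orientation: [-1.572, -0.001, -3.09]
contact_force: [-2.7, 8.3, 2.5]
finger_gap: 0.0087
```

Request:
drive_tool(
  commands=[
    {"dp":[0,0,-0.001],"turn":[0,0,0]},
    {"dp":[0,0,0],"turn":[0,0,0]},
    {"dp":[0,0,0],"turn":[0,0,0]},
  ],
)

```text
time_s: 12.2
ee_pos: [0.4841, 0.1217, 0.0739]
orientation: [-1.572, -0.001, -3.09]
contact_force: [-2.7, 7.8, 1.1]
finger_gap: 0.0087
```

Request:
drive_tool(
  commands=[
    {"dp":[0,0,-0.001],"turn":[0,0,0]},
    {"dp":[0,0,0],"turn":[0,0,0]},
    {"dp":[0,0,0],"turn":[0,0,0]},
  ],
)

```text
time_s: 12.5
ee_pos: [0.4841, 0.1218, 0.0729]
orientation: [-1.572, -0.001, -3.09]
contact_force: [-2.4, 8.0, 1.8]
finger_gap: 0.0084
```

Request:
drive_tool(
  commands=[
    {"dp":[0,0,-0.001],"turn":[0,0,0]},
    {"dp":[0,0,-0.001],"turn":[0,0,0]},
    {"dp":[0,0,0],"turn":[0,0,0]},
    {"dp":[0,0,0],"turn":[0,0,0]},
  ],
)

```text
time_s: 12.9
ee_pos: [0.4842, 0.1218, 0.0713]
orientation: [-1.572, -0.001, -3.09]
contact_force: [-4.8, 9.2, 4.9]
finger_gap: 0.0089
```

Run:
```python
from rig import r, vision
import cv2
c=vision.read_camera("scene"); cv2.imwrite("pics/s5.png",cv2.resize(c["img"][120:330,200:480],(800,600),interpolation=cv2.INTER_CUBIC))
c=vision.read_camera("wrist"); cv2.imwrite("pics/w5.png",c["img"])
```

```text
(no output)
```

View pics/s5.png

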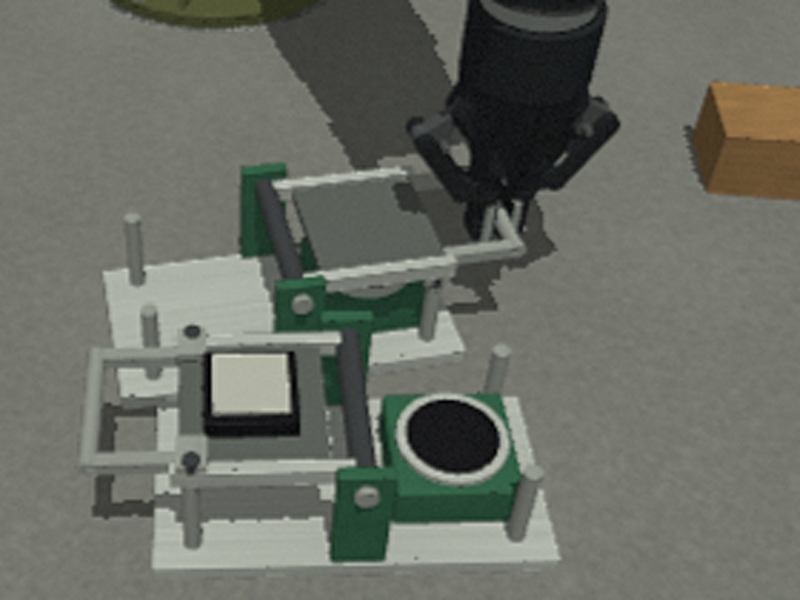

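View pics/w5.png

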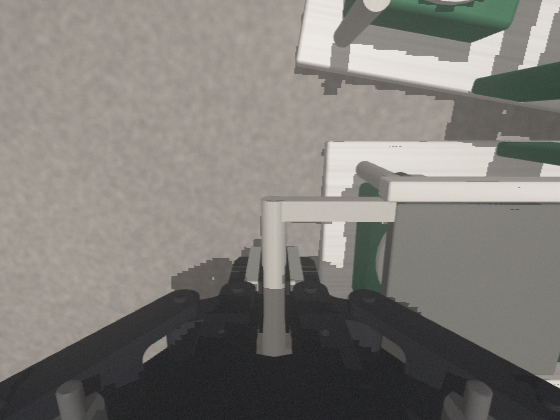

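Run:
```python
from rig import vision
from h import *
c=vision.read_camera("scene");w=vision.read_camera("wrist")
for z in(.07,.075,.08,.085): print(z,np.round(proj(c,(.4842+.037,.1218+.002,z)),1),np.round(proj(w,(.4842+.037,.1218+.002,z)),1),np.round(proj(w,(.4842-.037,.1218-.002,z)),1), (proj(w,(.5,.1268,z))[0]-proj(w,(.5,.1168,z))[0]))
im=w["img"][240,250:300].mean(1).round();print(im)
```

```text
0.07 [380.3 208.6] [270.9 195.4] [271.5 351.4] -23.910607223432805
0.075 [380.8 206.5] [270.8 198.4] [271.5 359.3] -24.80750379674396
0.08 [381.3 204.4] [270.7 201.7] [271.4 367.7] -25.77430858623717
0.085 [381.7 202.2] [270.5 205.2] [271.3 376.7] -26.81952649909499
[149. 151. 147. 113.  96.  95.  95.  95.  94.  97.  96. 115. 135. 150.
 154. 166. 172. 175. 179. 180. 186. 184. 185. 185. 189. 189. 187. 184.
 180. 176. 173. 170. 163. 159. 150. 135. 133. 140. 148. 150. 153. 151.
 147. 148. 145. 149. 144. 146. 146. 145.]
```

Request:
drive_tool(
  commands=[
    {"dp":[0,0,-0.001],"turn":[0,0,0]},
    {"dp":[0,0,-0.001],"turn":[0,0,0]},
    {"dp":[0,0,0],"turn":[0,0,0]},
    {"dp":[0,0,0],"turn":[0,0,0]},
  ],
)

```text
time_s: 13.5
ee_pos: [0.4845, 0.1218, 0.0703]
orientation: [-1.572, 0.0, -3.09]
contact_force: [-8.8, 6.3, 20.2]
finger_gap: 0.0084
```

The z force rose to 20 N with no further motion, so it is on its stop. Release, then retreat straight up.

Request:
drive_tool(
  commands=[
    {"dp":[0,0,0],"turn":[0,0,0]},
    {"dp":[0,0,0],"turn":[0,0,0]},
    {"dp":[0,0,0],"turn":[0,0,0]},
    {"dp":[0,0,0],"turn":[0,0,0]},
  ],
  fingers=0.036,
)

```text
time_s: 13.9
ee_pos: [0.4845, 0.1208, 0.0696]
orientation: [-1.571, -0.0, -3.09]
contact_force: [0.5, 0.2, 0.2]
finger_gap: 0.0362
```

Request:
drive_tool(
  commands=[
    {"dp":[0,0,0.01],"turn":[0,0,0]},
    {"dp":[0,0,0.02],"turn":[0,0,0]},
    {"dp":[0,0,0.03],"turn":[0,0,0]},
    {"dp":[0,0,0.04],"turn":[0,0,0]},
    {"dp":[0,0,0.04],"turn":[0,0,0]},
    {"dp":[0,0,0.03],"turn":[0,0,0]},
    {"dp":[0,0,0],"turn":[0,0,0]},
  ],
)

```text
time_s: 14.6
ee_pos: [0.4857, 0.1211, 0.2449]
orientation: [-1.572, 0.008, -3.09]
contact_force: [0.2, 0.4, -0.7]
finger_gap: 0.0362
```

Run:
```python
from rig import r, vision
from h import *
import cv2
s=r.sense();print(s["time_s"],s["ee_pos"],s["contact_force"])
c=vision.read_camera("scene"); cv2.imwrite("pics/s6.png",cv2.resize(c["img"][120:330,200:480],(800,600),interpolation=cv2.INTER_CUBIC))
print([np.round(proj(c,(.4842+.037,.1218+.002,z)),1) for z in (.07,.075,.08)])
c=vision.read_camera("wrist"); cv2.imwrite("pics/w6.png",c["img"])
print([np.round(proj(c,(.484,.1218,z)),1) for z in (.07,.075,.08)],[np.round(proj(c,(.4842+.037,.1218+.002,z)),1) for z in (.07,.075,.08)])
```

```text
14.6 [0.48572406 0.12114545 0.24492168] [ 0.22732093  0.35972752 -0.66260486]
[array([380.3, 208.6]), array([380.8, 206.5]), array([381.3, 204.4])]
[array([271.6, 193.6]), array([271.6, 194.8]), array([271.6, 196. ])] [array([271.5, 154. ]), array([271.5, 154.5]), array([271.5, 155.1])]
```

View pics/s6.png

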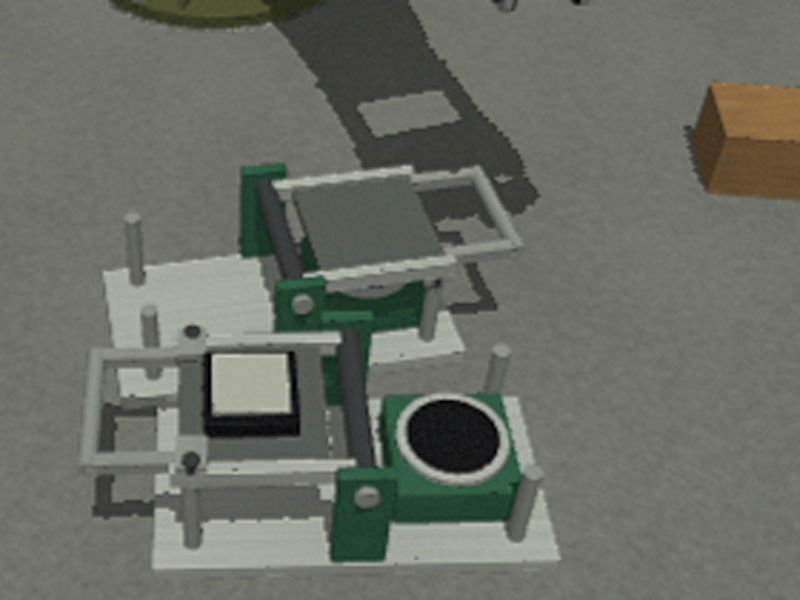

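View pics/w6.png

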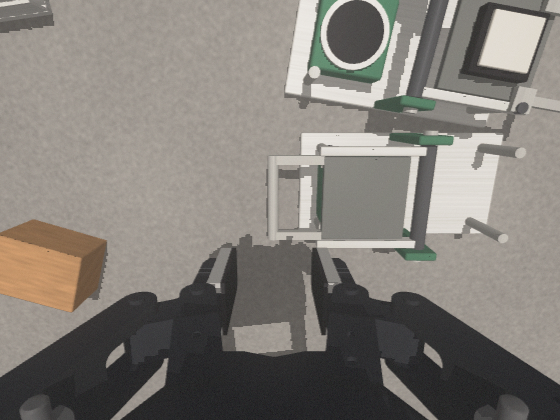

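The carrier lies flat on its posts with the lamp face down. The bar end is at (381,206) in the scene image, as predicted for z = 0.075. The square carrier is still face up and the gripper is clear, so I'll hand in.

```bash
python3 -c "
from rig import ticket
print(ticket.finish_job())"
```

```text
the job is handed in; nothing more can be done
None
```

The round-lamp carrier is turned over with its lamp facing down, and the job is handed in at about 15 s of the 45 s allowed.

- **Tug:** I gripped the bar and pulled it outward. The spring force rose to about 6–7 N. At about 12 mm the motion stopped dead and the force climbed to 22 N, so the latch holds.
- **Return:** I let it go back home; the pull dropped to about zero at the original bar position.
- **Swing:** I swung the carrier over its pivot until it met its stop, where it took 20 N downward with no further movement. Then I opened the fingers and moved straight up.

**Deviation:** at about 67° the bar had rolled a few millimetres down the pads and up to about 27 N of radial force had built up. I loosened the fingers there with the bar still between them, re-centred and gripped again. Forces stayed low after that, up to the final press on the stop.

**Last checks:** in the pictures the bar matches its expected place at 75 mm height and the carrier lies on its posts. The square-lamp carrier still lies face up, and the contact force on the tool reads about zero. I judged the stop and the home position from force and pictures only, because there is no direct reading of those joints.

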